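# Tip the dry clay into the caddy and hold the caddy up

## Task

Raise the handle of the hinged tray so that all five dry clay lumps slide down the chute into the steel caddy standing on the bench, then lower the tray again. Then take the caddy by its wooden handle, lift it about 10 cm clear of the bench with all the lumps in it, and finish while still holding it there, level and still and clear of the stand. Leave the cup, the jar and the trimming tool where they are.

Things in the scene. Friction and masses are not known exactly. Their poses are not given: they have to be found in the camera images.
- stand: Fixed plywood stand, about 140 wide (its x) and 190 long (its y), that carries the hinged tray and, at its +y end, a short steel chute sloping down 61 degrees to +y between two cheeks. Origin on the bench (z = 0) under the lower edge of the chute, mid-width. Its y points the way the lumps pour, its z up; it is turned about z by up to 0.3 rad. The chute's lower edge is 85 mm above the bench, its upper edge 142 mm, 30 mm back along -y; the cheeks reach 185 mm up.
- tray (a joint): Tilt of the tray in rad: 0 = level (rests there on a stop), grows as the handle end is raised, stop at 1.15. The hinge lies along the stand's x at point tray_hinge. No spring: the tray falls back to level when let go (tray 0.35 kg). The lumps slide off somewhere between 0.4 and 0.8, depending on friction.
- tray_hinge (a point): Point mid-width on the hinge line, fixed to the stand: 30 mm along -y and 142 mm up from the stand's origin. The aluminium tray runs from here 160 mm along the stand's -y: 128 wide, 4 mm floor whose underside lies at hinge height, walls 35 high on three sides, open at the hinge end.
- tray_handle (a point): Middle of the tray's handle: a round wooden bar, 14 mm in diameter and 104 mm long, along the stand's x, held by a 10 mm thick rod 45 mm either side of the middle. At tilt 0 it is 228 mm from the hinge along the stand's -y, 18 mm above hinge height (160 mm above the bench), with 61 mm free between the bar and the tray's end wall and nothing beneath. It turns with the tray; a light grip on the bar (about 10 N) lets it turn between upright fingers.
- caddy: Loose open steel box, 170 (x) by 150 (y) by 70 high, 4 mm walls, 0.4 kg empty (0.6 kg with the lumps), standing against the +y side of the stand below the chute, turned within 0.05 rad of the stand. Origin at the centre of its underside, z up. An upright strap 22 mm wide rises from the middle of each x side to a wooden handle across the top.
- caddy_grip (a point): Middle of the caddy's wooden handle: a straight bar along the caddy's x, 180 long, 20 wide (y), 18 high, its centre 161 mm above the caddy's underside; clear all round.
- cup_mid (a point): Terracotta cup, 76 mm across, 85 high; point at its axis, half-way up. Leave alone.
- jar_mid (a point): White jar with a grey lid, 72 mm across, 100 high; point at its axis, half-way up. Leave alone.
- trimmer_mid (a point): Trimming tool lying on the bench, wooden handle 140 by 14 by 12 with a small steel blade; point at the middle of the handle. Leave alone.
- lump0_mid (a point): Lump of dry brown clay, an irregular chunk about 30 mm across and 26 high, 0.04 kg, at the start on the tray's floor; point at its middle.
- lump1_mid (a point): Lump of dry brown clay, an irregular chunk about 30 mm across and 26 high, 0.04 kg, at the start on the tray's floor; point at its middle.
- lump2_mid (a point): Lump of dry brown clay, an irregular chunk about 30 mm across and 26 high, 0.04 kg, at the start on the tray's floor; point at its middle.
- lump3_mid (a point): Lump of dry brown clay, an irregular chunk about 30 mm across and 26 high, 0.04 kg, at the start on the tray's floor; point at its middle.
- lump4_mid (a point): Lump of dry brown clay, an irregular chunk about 30 mm across and 26 high, 0.04 kg, at the start on the tray's floor; point at its middle.
Not all that is in view belongs to the job. What is shaped like the part that bears lump4_mid but red or yellow is not meant.

How it is judged:
On the way, in this order (a step that is already met when the one before it is completed fails the run):
1. the tray is tipped by its handle end (tilt over 0.3 rad) (value of joint tray above 0.3 rad), for 0.05 s.
2. all five lumps lie in the caddy while it stands on the bench (x of lump0_mid in the frame of caddy between -0.085 and 0.085 m and y of lump0_mid in the frame of caddy between -0.075 and 0.075 m and z of lump0_mid in the frame of caddy between 0 and 0.085 m and x of lump1_mid in the frame of caddy between -0.085 and 0.085 m and y of lump1_mid in the frame of caddy between -0.075 and 0.075 m and z of lump1_mid in the frame of caddy between 0 and 0.085 m and x of lump2_mid in the frame of caddy between -0.085 and 0.085 m and y of lump2_mid in the frame of caddy between -0.075 and 0.075 m and z of lump2_mid in the frame of caddy between 0 and 0.085 m and x of lump3_mid in the frame of caddy between -0.085 and 0.085 m and y of lump3_mid in the frame of caddy between -0.075 and 0.075 m and z of lump3_mid in the frame of caddy between 0 and 0.085 m and x of lump4_mid in the frame of caddy between -0.085 and 0.085 m and y of lump4_mid in the frame of caddy between -0.075 and 0.075 m and z of lump4_mid in the frame of caddy between 0 and 0.085 m and height (world z) of caddy below 0.01 m), for 0.2 s.
At the end, for the whole second after the job is handed in: The caddy is held by the fingers, its underside 60 to 200 mm above the bench, level within 0.15 rad, still (under 0.03 m/s and 0.2 rad/s), not touching the stand, with all five lumps inside; the tray is back down (tilt under 0.1 rad) (x of lump0_mid in the frame of caddy between -0.085 and 0.085 m and y of lump0_mid in the frame of caddy between -0.075 and 0.075 m and z of lump0_mid in the frame of caddy between 0 and 0.085 m and x of lump1_mid in the frame of caddy between -0.085 and 0.085 m and y of lump1_mid in the frame of caddy between -0.075 and 0.075 m and z of lump1_mid in the frame of caddy between 0 and 0.085 m and x of lump2_mid in the frame of caddy between -0.085 and 0.085 m and y of lump2_mid in the frame of caddy between -0.075 and 0.075 m and z of lump2_mid in the frame of caddy between 0 and 0.085 m and x of lump3_mid in the frame of caddy between -0.085 and 0.085 m and y of lump3_mid in the frame of caddy between -0.075 and 0.075 m and z of lump3_mid in the frame of caddy between 0 and 0.085 m and x of lump4_mid in the frame of caddy between -0.085 and 0.085 m and y of lump4_mid in the frame of caddy between -0.075 and 0.075 m and z of lump4_mid in the frame of caddy between 0 and 0.085 m and height (world z) of caddy between 0.06 and 0.2 m and angle between caddy's own z axis and vertical below 0.15 rad and linear speed of caddy below 0.03 m/s and angular speed of caddy below 0.2 rad/s and contact force between the fingers and caddy above 1 N and contact force between caddy and stand below 0.2 N and value of joint tray below 0.1 rad); the arm keeps its last pose, push and grip.
It fails at once if the cup, the jar or the trimming tool is moved by more than 30 mm (distance of any of cup_mid, jar_mid, trimmer_mid from where it was at the start of the episode above 0.03 m).
It also fails if it takes over 54 s, if anything falls off the work surface, if the arm or the gripper's body presses on something with over 40 N, if the wrist force passes 120 N, or if a joint passes its speed limit or range.

## Robot

A 6-joint arm with a two-finger parallel gripper is mounted at the origin on the work surface. World frame = base frame: x ahead of the robot, y to its left, z up, the work surface at z = 0. Lengths are in m, angles in rad, forces in N, time in s.
With the tool pointing down it reaches from about 0.425 to 1.125 m from the base axis. Payload 14.9 kg.
Tool frame: the origin (TCP) lies on the centre line of the jaws, within the pads' length; the fingertips stand 25 mm ahead of it and the grasp point (between the pads) lies 6 mm ahead of it; z points along the fingers, y is the direction in which the jaws open and shut (so a half turn about z gives the same grasp; the last joint's range is limited). The gripper opens to 91 mm and grips with 3 to 60 N. Pads are 32 mm wide; open, the fingers measure 118 mm over their backs; the gripper's body (76 mm by 178 mm) begins 60 mm behind the grasp point.
Start: joints at [1.316, 0.379, 1.734, -0, 1.028, -0.033], TCP at [0.154, 0.683, 0.216] pointing down, gripper open.
Joint ranges: [-2.77, 2.77], [-0.74, 2.19], [0, 2.66], [-1.06, 4.2], [0.31, 2.87], [-3.08, 3.08]. Speed limits (rad/s): [1.89, 1.89, 2.39, 3.14, 3.14, 3.14].

## Interface

Orientations are given as a rotation vector (axis times angle).
In Python, from station import robot, cams gives the robot as it stands.
- The arm moves only by the tool carry_out, never from a script. Its argument "rows" is a list of rows, each a list of 5 numbers: the shift along the tool's x, y, z in cm, then the turn about the tool's z in rad, then the finger opening in cm, from 0 to 9.12. A call has 1 to 5 rows; each row shifts and turns the commanded pose from where the row before left it, along the tool's axes as they then stand; what a row does not reach is not made up. A row lasts 1/12 s, in which the tool goes at most 41.7 mm and 7.16 degrees, less where a joint would pass 70% of its speed; a pose out of reach is approached as far as the arm can. A call is refused whole if a number of a shift passes 4.17 or a number of a turn 0.125, either way. A call with a gripper value outside its range is refused whole. The fingers move at their own pace and stop on an object; "newtons" is the grip in N (left out, the last holds). Time passes only in rows, so rows that do not move let the fingers close. It gives the time, the measured TCP pose, the force and the opening at its end, in the units of the state.
- robot.get_obs(): the state, without advancing time (a new reading comes with each control period).
- cams.read_camera(name): name is "scene" or "top" or "wrist"; returns a dict with "frame" (384x512x3 uint8, blue, green, red), "intrinsics" (3x3 intrinsics, pixels), "dist_coeffs" ([k1, k2, p1, p2, k3] as OpenCV has them; the pictures are not rectified), "R" (3x3) and "t" (3): a world point X has camera coordinates R X + t. Camera axes: x right, y down, z forward; pixel columns grow to the right and rows downward; lengths in m; the calibration is good to about 2 mm. A picture is of the moment at which its call begins. There is no depth.
- robot.close_job(): hands the job in, once; it reports no verdict.
The state is a dict: "time": time; "joint_pos": joint angles; "joint_vel": joint speeds; "effort": joint torques, N m; "tcp_pos": TCP position; "tool_rot": TCP orientation; "wrist_force": force on the tool from outside, world axes, zero at the start; "ft_torque": the same for the moment, N m; "finger_gap": finger opening in m.
Only numpy, scipy, OpenCV 4.12 (cv2) and the standard library are available. Lean on these libraries where they do the work, as an engineer would, in place of code of your own. Each camera call takes 0.05 s, during which the arm holds its last target.

## Working session

There is one attempt and no reset: what is moved stays moved. The work goes in short steps, Python scripts to look and compute and a tool call to move; the robot and the scene stay as the last step left them, time stands still between calls to the robot, and variables do not carry over. Pictures are saved under pics/ and viewed, and the job is handed in when it is done.

Besides the shell and the picture viewer there is one more tool, called after "Request:" by a JSON object that holds its "op" and its "data", one argument or row to a line. carry_out: Moves the arm, as the interface text tells. Its arguments: {"type":"object","properties":{"rows":{"type":"array"},"newtons":{"type":"number"}},"required":["rows"]}

```bash
mkdir -p pics; ls
cat > h.py <<'E'
import cv2,numpy as np
from station import robot,cams
def snap(n,f):
    d=cams.read_camera(n); cv2.imwrite(f,d['frame']); np.savez(f.replace('.png','.npz'),K=d['intrinsics'],D=d['dist_coeffs'],R=d['R'],t=d['t']); return d
def load(f):
    z=np.load(f); return {k:np.array(z[k],float) for k in z}
def proj(c,P):
    p,_=cv2.projectPoints(np.array(P,float).reshape(-1,3),cv2.Rodrigues(c['R'])[0],c['t'],c['K'],c['D']); return p.reshape(-1,2)
def ray(c,uv):
    u=cv2.undistortPoints(np.array(uv,float).reshape(-1,1,2),c['K'],c['D']).reshape(-1,2)
    d=np.c_[u,np.ones(len(u))]@c['R']; o=-c['R'].T@c['t'].reshape(3); return o,d
def onz(c,uv,z):
    o,d=ray(c,uv); return o+d*((z-o[2])/d[:,2])[:,None]
E
python3 - <<'E'
from h import *
for n in('scene','top','wrist'): snap(n,f'pics/{n}0.png')
print(robot.get_obs())
E
```

```text
pics
{'time': 0.15, 'joint_pos': array([ 1.31572276e+00,  3.79295686e-01,  1.73462318e+00, -1.05875492e-05,
        1.02852778e+00, -3.33320738e-02]), 'joint_vel': array([ 1.29933107e-03, -1.31230488e-03, -1.30908471e-03, -4.32161838e-04,
       -2.11790664e-03,  9.11277700e-05]), 'effort': array([ 1.20380719e-04, -7.64107418e+01, -4.34658515e+01,  6.50928612e-02,
        4.08838049e-02, -1.31410520e-04]), 'tcp_pos': array([0.15390553, 0.68256888, 0.21544525]), 'tool_rot': array([-3.47576413e-01, -3.12219131e+00,  1.32953027e-03]), 'wrist_force': array([0.05691009, 0.12429068, 0.53624654]), 'ft_torque': array([1.49316990e-02, 3.65376283e-02, 9.46014616e-05]), 'finger_gap': 0.09139304367857824}
```

View pics/scene0.png

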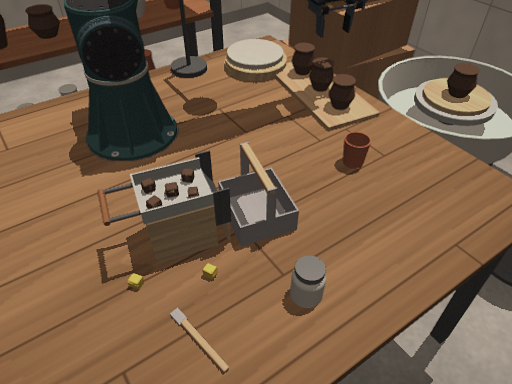

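View pics/top0.png

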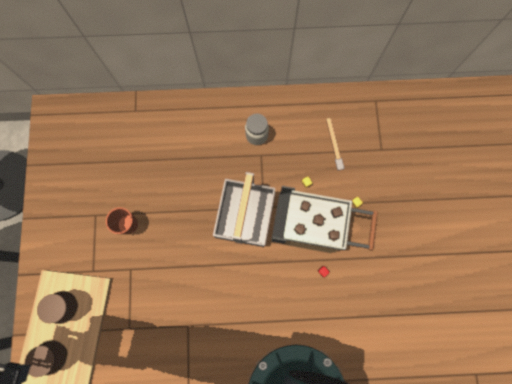

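View pics/wrist0.png

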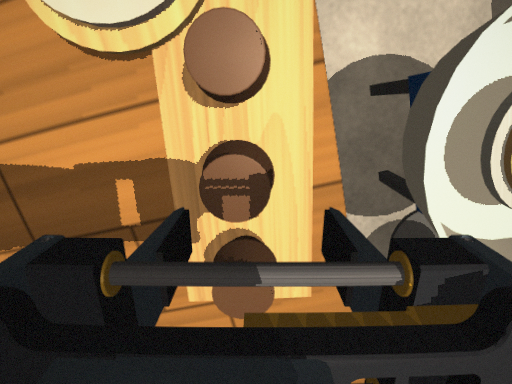

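The top view shows the tray with 5 lumps around (312,220), handle near (373,230) and the caddy near (243,212). Base at the bottom, so image up is +x and left is +y. I'll enlarge it.

Run:
```python
from h import *
a=cv2.imread('pics/top0.png')[165:265,205:385]; cv2.imwrite('pics/topc.png',cv2.resize(a,None,fx=4.4,fy=4.4,interpolation=cv2.INTER_CUBIC))
a=cv2.imread('pics/scene0.png')[130:280,90:310]; cv2.imwrite('pics/scenec.png',cv2.resize(a,None,fx=3.6,fy=3.6,interpolation=cv2.INTER_CUBIC))
c=load('pics/top0.npz'); print(-c['R'].T@c['t'].reshape(3))
```

```text
[0.32085331 0.09758304 1.21927269]
```

View pics/topc.png

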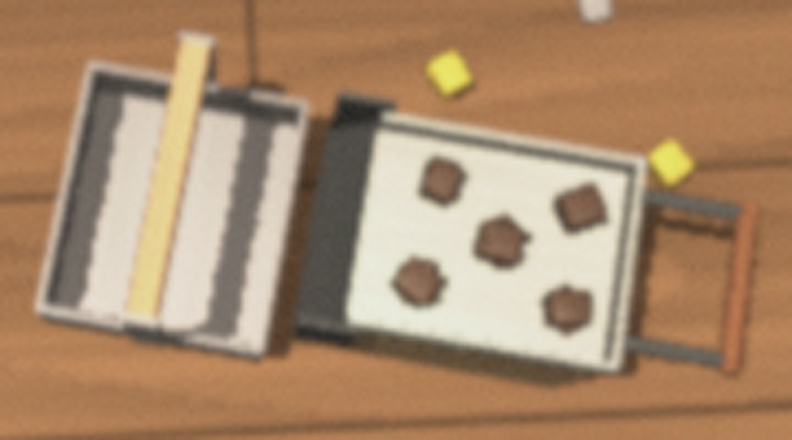

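View pics/scenec.png

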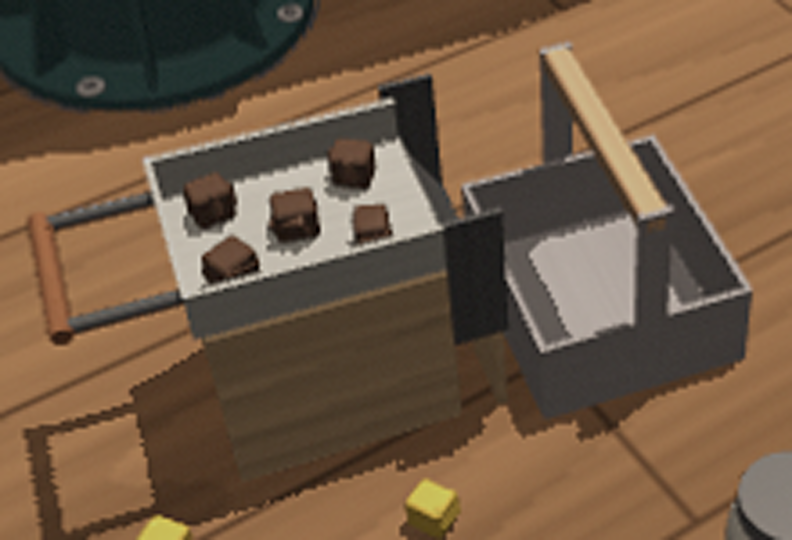

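```bash
cat > fit.py <<'E'
from h import *
from scipy.optimize import least_squares
T=load('pics/top0.npz'); S=load('pics/scene0.npz')
def fit(top,sc,g):
    P=np.array([p for p,_ in top]+[p for p,_ in sc])/1000
    ut=np.array([[205+a/4.4,165+b/4.4] for _,(a,b) in top])-.4; us=np.array([[90+a/3.6,130+b/3.6] for _,(a,b) in sc])-.4
    def W(q):
        c,s=np.cos(q[2]),np.sin(q[2]); return P@np.array([[c,-s,0],[s,c,0],[0,0,1]]).T+[q[0],q[1],0]
    def res(q):
        w=W(q); n=len(top); return np.r_[proj(T,w[:n])-ut,proj(S,w[n:])-us].ravel()
    r=least_squares(res,g,loss='soft_l1'); print(r.x); print(res(r.x).reshape(-1,2).round(1).tolist()); return r.x
s=fit([((52,-258,160),(748,205)),((-52,-258,160),(732,370)),((64,-190,177),(645,158)),((-64,-190,177),(622,370))],
 [((52,-258,160),(62,335)),((-52,-258,160),(38,220)),((64,-190,177),(186,297)),((-64,-190,177),(148,160))],[.5,0,0])
c=fit([((85,75,70),(90,65)),((-85,75,70),(40,315)),((85,-75,70),(307,103)),((-85,-75,70),(265,355)),((90,0,170),(197,36)),((-90,0,170),(141,318))],
 [((-85,-75,70),(463,187)),((85,-75,70),(545,350)),((85,75,70),(750,290)),((-85,75,70),(655,138)),((-90,0,170),(556,48)),((90,0,170),(652,215))],[.5,.1,0])
def w(q,p):
    a,b=np.cos(q[2]),np.sin(q[2]); return (q[0]+a*p[0]-b*p[1],q[1]+b*p[0]+a*p[1],p[2])
print('handle',w(s,(0,-.258,.16)),'hinge',w(s,(0,-.03,.142)),'grip',w(c,(0,0,.161)))
E
python3 fit.py
```

```text
[ 0.49309649  0.03640357 -0.21626522]
[[-0.1, -1.0], [-0.7, 0.2], [-0.0, -0.1], [-0.7, -0.1], [0.3, 0.5], [-0.0, -0.4], [-0.9, 0.0], [-1.8, -0.7]]
[ 0.51887857  0.12249145 -0.23438131]
[[-0.2, -1.2], [-0.9, -1.3], [0.6, -0.6], [-0.4, -0.6], [0.3, -0.5], [-0.1, 1.0], [-0.8, -1.0], [-1.3, 0.2], [0.4, -0.3], [-0.6, -1.1], [-0.8, -0.9], [1.0, -0.3]]
handle (np.float64(0.43773398232542243), np.float64(-0.21558649769948754), 0.16) hinge (np.float64(0.48665898492037735), np.float64(0.007102397670451531), 0.142) grip (np.float64(0.5188785729455507), np.float64(0.12249144817672783), 0.161)
```

```bash
cat > to.py <<'E'
import sys
from h import *
from scipy.spatial.transform import Rotation as Ro
def go(p,yaw=None):
    o=robot.get_obs(); R=Ro.from_rotvec(o['tool_rot']).as_matrix()
    d=R.T@(np.array(p)-o['tcp_pos'])*100
    # desired tool y azimuth: stand y -> (-sin yaw, cos yaw)
    s='' 
    if yaw is not None:
        yd=np.array([-np.sin(yaw),np.cos(yaw),0]); v=R.T@yd; s='turn %.3f'%np.arctan2(-v[0],v[1])
    print('shift cm',d.round(2),'len %.1f'%np.linalg.norm(d),s,'tilt',np.round(R[:,2],3))
if __name__=='__main__':
    for a in sys.argv[2:]: go([float(x) for x in a.split(',')],float(sys.argv[1]))
E
python3 to.py -0.2163 0.45,0.35,0.30 0.5,0.1,0.30 0.438,-0.216,0.30
```

```text
shift cm [-36.2  -25.94  -8.43] len 45.3 turn -0.005 tilt [-0.    -0.001 -1.   ]
shift cm [-46.57 -49.23  -8.41] len 68.3 turn -0.005 tilt [-0.    -0.001 -1.   ]
shift cm [-47.48 -81.42  -8.39] len 94.6 turn -0.005 tilt [-0.    -0.001 -1.   ]
```

Request:
{"op": "carry_out", "data": {
  "rows": [
    [-2,-1.5,-1.5,0,9.1],
    [-3,-2.2,-1.4,0,8],
    [-3.2,-2.4,-1,0,7],
    [-3.2,-2.4,-1,0,6],
    [-3.2,-2.4,-1,0,5]
  ],
  "newtons": 10
}}

```text
time: 0.57
tcp_pos: [0.2731, 0.5428, 0.2752]
tool_rot: [-0.347, -3.122, 0.0]
wrist_force: [0.1, 0.2, 0.7]
finger_gap: 0.067
```

Request:
{"op": "carry_out", "data": {
  "rows": [
    [-3.2,-2.4,-1,0,5],
    [-3.2,-2.4,-1,0,5],
    [-3.2,-2.4,-0.5,0,5],
    [-3.2,-2.4,0,0,5],
    [-3.2,-2.4,0,0,5]
  ]
}}

```text
time: 0.98
tcp_pos: [0.4031, 0.3905, 0.3004]
tool_rot: [0.347, 3.122, 0.001]
wrist_force: [0.0, 0.2, 0.1]
finger_gap: 0.0498
```

```bash
python3 to.py -0.2163 0.45,0.35,0.30 0.5,0.1,0.30 0.438,-0.216,0.30
```

```text
shift cm [-5.47 -2.92  0.04] len 6.2 turn -0.005 tilt [ 0.001  0.001 -1.   ]
shift cm [-15.84 -26.21   0.03] len 30.6 turn -0.005 tilt [ 0.001  0.001 -1.   ]
shift cm [-1.674e+01 -5.840e+01  1.000e-02] len 60.8 turn -0.005 tilt [ 0.001  0.001 -1.   ]
```

Request:
{"op": "carry_out", "data": {
  "rows": [
    [-2.2,-3.5,0,0,4.5],
    [-2.2,-3.5,0,0,4.5],
    [-2.2,-3.5,0,0,4.5],
    [-2.2,-3.5,0,0,4.5],
    [-2.2,-3.5,0,0,4.5]
  ]
}}

```text
time: 1.4
tcp_pos: [0.471, 0.1953, 0.3]
tool_rot: [0.348, 3.122, 0.0]
wrist_force: [1.0, 0.2, 0.8]
finger_gap: 0.0446
```

Request:
{"op": "carry_out", "data": {
  "rows": [
    [-2.2,-3.5,0,0,4.5],
    [-2.2,-3.5,0,0,4.5],
    [-1,-3.9,0,0,4.5],
    [0,-4,0,0,4.5],
    [0,-4,0,0,4.5]
  ]
}}

```text
time: 1.82
tcp_pos: [0.4816, -0.0008, 0.2998]
tool_rot: [-0.348, -3.122, 0.0]
wrist_force: [0.7, 0.1, 0.4]
finger_gap: 0.0452
```

Request:
{"op": "carry_out", "data": {
  "rows": [
    [0,-4,0,0,4.5],
    [0,-4,0,0,4.5],
    [0,-4,0,0,4.5],
    [0,-3,0,0,4.5],
    [0,-1,0,0,4.5]
  ]
}}

```text
time: 2.23
tcp_pos: [0.4458, -0.1581, 0.3]
tool_rot: [0.351, 3.122, -0.001]
wrist_force: [-0.1, 0.2, -0.5]
finger_gap: 0.0453
```

```bash
python3 to.py -0.2163 0.438,-0.216,0.30;  python3 -c "
from h import *
for n in('scene','top','wrist'): snap(n,f'pics/{n}1.png')
a=[cv2.imread(f'pics/{n}1.png') for n in('scene','top')]
cv2.imwrite('pics/m1.png',np.vstack([cv2.resize(a[0][90:290,60:330],(540,400)),cv2.resize(a[1][165:265,205:405],(540,270))][:2])[:600])"
```

```text
shift cm [-0.53 -5.82 -0.  ] len 5.8 turn -0.008 tilt [-0.    -0.001 -1.   ]
```

View pics/m1.png

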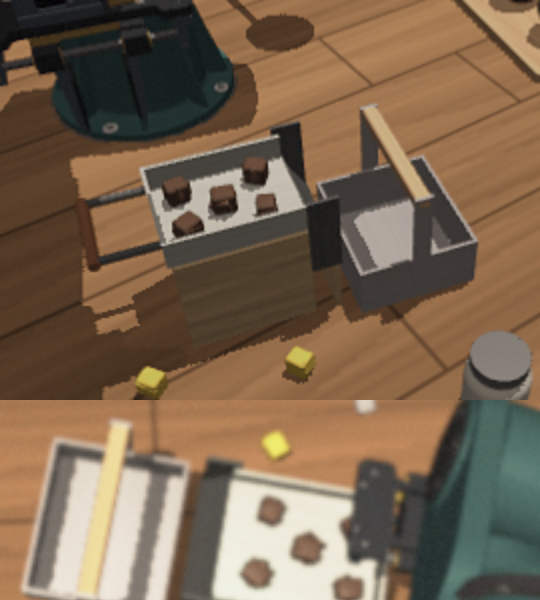

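View pics/wrist1.png

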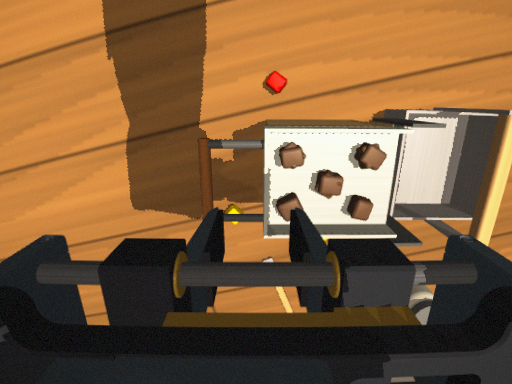

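Nothing has been disturbed. The wrist view shows the bar's far end at about (206,138), so I'll check the fit against that.

Run:
```python
from h import *
c=load('pics/wrist1.npz'); s=[0.4931,0.0364,-.2163]
def w(p): a,b=np.cos(s[2]),np.sin(s[2]); return [s[0]+a*p[0]-b*p[1],s[1]+b*p[0]+a*p[1],p[2]]
print(proj(c,[w((-.052,-.258,.16)),w((-.064,-.19,.177)),w((-.064,-.03,.177)),w((-.045,-.258,.16))]).round(1))
a=cv2.imread('pics/wrist1.png')[100:220,180:440];cv2.imwrite('pics/w1c.png',cv2.resize(a,None,fx=3,fy=3,interpolation=2))
```

```text
[[203.1 138. ]
 [263.8 127.9]
 [413.8 127.5]
 [203.5 144.2]]
```

View pics/w1c.png

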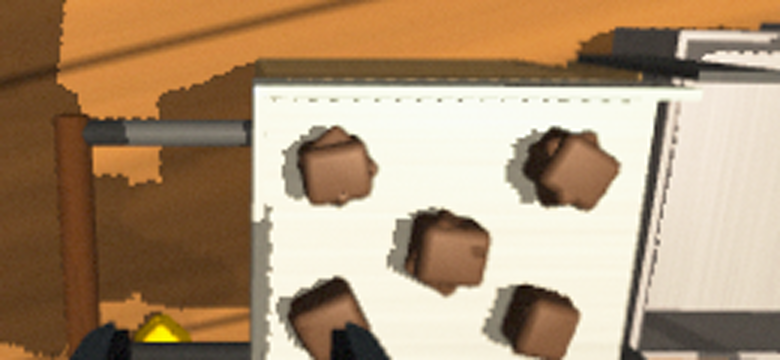

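The fit agrees to 1–2 px. Next, over the handle and down.

Request:
{"op": "carry_out", "data": {
  "rows": [
    [-0.3,-2.5,0,0,4.5],
    [-0.2,-2.3,0.5,0,4.5],
    [0,-1,2.0,0,4.5],
    [0,0,2.5,0,4.5],
    [0,0,2.5,0,4.5]
  ]
}}

```text
time: 2.8
tcp_pos: [0.4396, -0.212, 0.2244]
tool_rot: [0.347, 3.121, -0.0]
wrist_force: [-0.8, -0.9, -0.1]
finger_gap: 0.045
```

```bash
python3 to.py -0.2163 0.438,-0.216,0.166
```

```text
shift cm [ 0.08 -0.42  5.84] len 5.9 turn -0.005 tilt [ 0.001 -0.    -1.   ]
```

Request:
{"op": "carry_out", "data": {
  "rows": [
    [0,-0.3,2.0,0,4.5],
    [0,0,2.0,0,4.5],
    [0,0,1.3,0,4.5],
    [0,0,0.5,0,4.5],
    [0,0,0,0,4.5]
  ]
}}

```text
time: 3.22
tcp_pos: [0.4382, -0.2143, 0.1659]
tool_rot: [-0.345, -3.121, -0.001]
wrist_force: [1.0, 0.9, -0.2]
finger_gap: 0.0449
```

```bash
python3 to.py -0.2163 0.438,-0.216,0.166; python3 -c "
from h import *
for n in('scene','wrist'): snap(n,f'pics/{n}2.png')
a=[cv2.imread(f'pics/{n}2.png') for n in('scene','wrist')]
cv2.imwrite('pics/m2.png',np.hstack([cv2.resize(a[0][100:300,30:230],(400,400),interpolation=2),cv2.resize(a[1],(400,300))[:, :][np.r_[0:300,[299]*100]]]))"
```

```text
shift cm [-0.02 -0.17 -0.01] len 0.2 turn -0.004 tilt [-0.002  0.001 -1.   ]
```

View pics/m2.png

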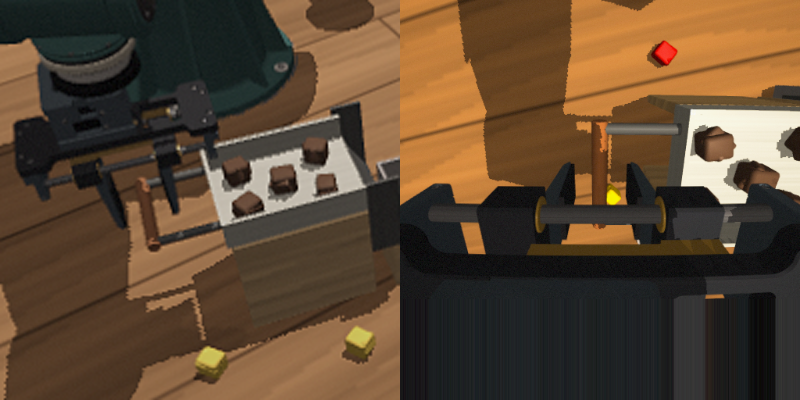

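The bar sits between the open fingers. Closing at 10 N.

Request:
{"op": "carry_out", "data": {
  "rows": [
    [0,-0.1,0,0,2.5],
    [0,0,0,0,1],
    [0,0,0,0,1],
    [0,0,0,0,1],
    [0,0,0,0,1]
  ],
  "newtons": 10
}}

```text
time: 3.73
tcp_pos: [0.4381, -0.2168, 0.1672]
tool_rot: [0.348, 3.122, -0.0]
wrist_force: [0.8, -0.0, 0.0]
finger_gap: 0.0143
```

```bash
python3 -c "
import numpy as np
t=np.arange(0,1.06,.035);a=np.arctan2(18,228)+t;r=22.87
y=-r*np.cos(a);z=r*np.sin(a)
for i in range(0,30,5):print(t[i+1:i+6].round(3)[-1],[(round(y[j+1]-y[j],2),round(z[j]-z[j+1],2)) for j in range(i,min(i+5,len(t)-1))])"
```

```text
0.175 [(np.float64(0.08), np.float64(-0.8)), (np.float64(0.1), np.float64(-0.79)), (np.float64(0.13), np.float64(-0.79)), (np.float64(0.16), np.float64(-0.78)), (np.float64(0.19), np.float64(-0.78))]
0.35 [(np.float64(0.21), np.float64(-0.77)), (np.float64(0.24), np.float64(-0.76)), (np.float64(0.27), np.float64(-0.75)), (np.float64(0.29), np.float64(-0.74)), (np.float64(0.32), np.float64(-0.73))]
0.525 [(np.float64(0.35), np.float64(-0.72)), (np.float64(0.37), np.float64(-0.71)), (np.float64(0.4), np.float64(-0.7)), (np.float64(0.42), np.float64(-0.68)), (np.float64(0.44), np.float64(-0.67))]
0.7 [(np.float64(0.47), np.float64(-0.65)), (np.float64(0.49), np.float64(-0.63)), (np.float64(0.51), np.float64(-0.62)), (np.float64(0.53), np.float64(-0.6)), (np.float64(0.55), np.float64(-0.58))]
0.875 [(np.float64(0.57), np.float64(-0.56)), (np.float64(0.59), np.float64(-0.54)), (np.float64(0.61), np.float64(-0.52)), (np.float64(0.63), np.float64(-0.5)), (np.float64(0.64), np.float64(-0.47))]
1.05 [(np.float64(0.66), np.float64(-0.45)), (np.float64(0.68), np.float64(-0.43)), (np.float64(0.69), np.float64(-0.4)), (np.float64(0.7), np.float64(-0.38)), (np.float64(0.72), np.float64(-0.35))]
```

Request:
{"op": "carry_out", "data": {
  "rows": [
    [0,0.08,-0.8,0,1],
    [0,0.1,-0.79,0,1],
    [0,0.13,-0.79,0,1],
    [0,0.16,-0.78,0,1],
    [0,0.19,-0.78,0,1]
  ]
}}

```text
time: 4.15
tcp_pos: [0.4397, -0.2102, 0.2075]
tool_rot: [0.348, 3.122, -0.0]
wrist_force: [0.2, -0.6, 0.4]
finger_gap: 0.0101
```

Request:
{"op": "carry_out", "data": {
  "rows": [
    [0,0.21,-0.77,0,1],
    [0,0.24,-0.76,0,1],
    [0,0.27,-0.75,0,1],
    [0,0.29,-0.74,0,1],
    [0,0.32,-0.73,0,1]
  ]
}}

```text
time: 4.57
tcp_pos: [0.4425, -0.1969, 0.2446]
tool_rot: [0.348, 3.122, -0.0]
wrist_force: [-0.3, -0.7, -0.1]
finger_gap: 0.01
```

```bash
python3 -c "
from h import *
snap('scene','pics/scene3.png')
a=cv2.imread('pics/scene3.png')[60:280,60:330]
cv2.imwrite('pics/m3.png',cv2.resize(a,None,fx=2.5,fy=2.5,interpolation=2))"
```

```text
(no output)
```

View pics/m3.png

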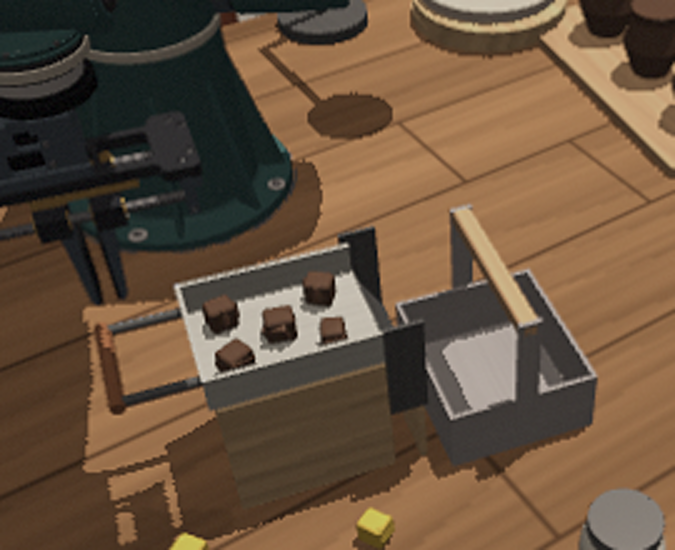

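The bar slipped out: the opening fell to 10 mm and the tray is still down with all the lumps on it. The force probably hadn't built up when I started lifting. I'll go back and regrip with longer closing and a bit more force.

Request:
{"op": "carry_out", "data": {
  "rows": [
    [0,-0.8,0,0,4.5],
    [0,-0.8,0,0,4.5],
    [0,-0.4,1.5,0,4.5],
    [0,0,2.0,0,4.5],
    [0,0,2.0,0,4.5]
  ]
}}

```text
time: 5.03
tcp_pos: [0.4378, -0.2178, 0.188]
tool_rot: [0.349, 3.122, -0.001]
wrist_force: [0.3, -0.6, -0.3]
finger_gap: 0.0406
```

```bash
python3 to.py -0.2163 0.438,-0.2155,0.166
```

```text
shift cm [0.03 0.23 2.2 ] len 2.2 turn -0.006 tilt [ 0. -0. -1.]
```

Request:
{"op": "carry_out", "data": {
  "rows": [
    [0,0.2,1.3,0,4.5],
    [0,0,0.9,0,4.5],
    [0,0,0.3,0,3],
    [0,0,0,0,1.5],
    [0,0,0,0,0.8]
  ],
  "newtons": 14
}}

```text
time: 5.45
tcp_pos: [0.4387, -0.2152, 0.1642]
tool_rot: [0.348, 3.122, -0.0]
wrist_force: [0.3, 0.1, -0.0]
finger_gap: 0.0279
```

Request:
{"op": "carry_out", "data": {
  "rows": [
    [0,0,0,0,0.8],
    [0,0,0,0,0.8],
    [0,0,0,0,0.8],
    [0,0,0,0,0.8],
    [0,0,0,0,0.8]
  ]
}}

```text
time: 5.87
tcp_pos: [0.4388, -0.2156, 0.1645]
tool_rot: [0.347, 3.121, -0.003]
wrist_force: [-2.5, -7.0, -0.3]
finger_gap: 0.0122
```

```bash
python3 -c "
from h import *
snap('scene','pics/scene4.png');snap('wrist','pics/wrist4.png')
a=cv2.imread('pics/scene4.png')[120:280,50:240]
cv2.imwrite('pics/m4.png',cv2.resize(a,None,fx=3.6,fy=3.6,interpolation=2))
print(robot.get_obs()['finger_gap'])"
```

```text
0.011631335866632793
```

View pics/m4.png

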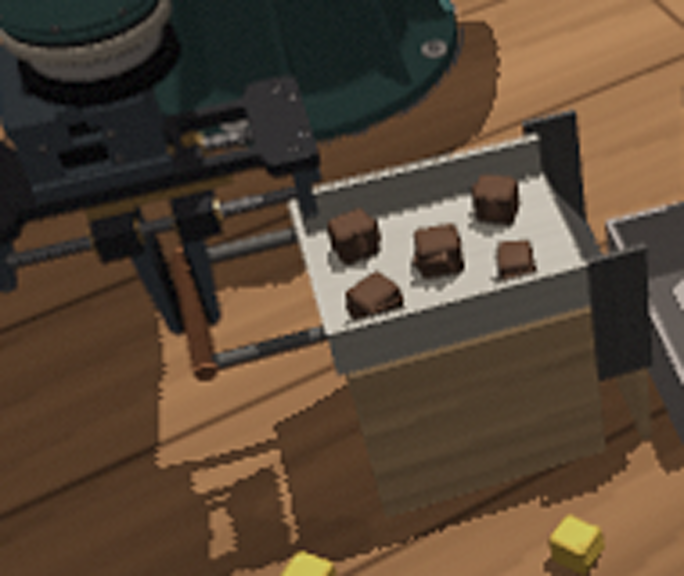

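View pics/wrist4.png

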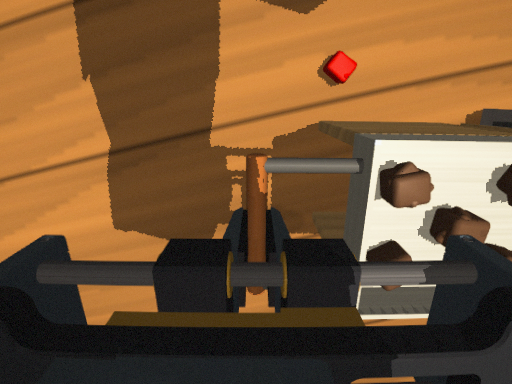

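```bash
python3 -c "
from h import *
for i in range(3):
  snap('wrist','pics/wrist5.png'); o=robot.get_obs(); print(o['time'],o['finger_gap'],o['wrist_force'],o['tcp_pos'])
snap('top','pics/top5.png')
c=load('pics/wrist5.npz'); 
print(proj(c,[o['tcp_pos'],o['tcp_pos']-[0,0,.006],o['tcp_pos']-[0,0,.025]]))
a=cv2.imread('pics/wrist5.png')[140:320,180:340]
cv2.imwrite('pics/m5.png',cv2.resize(a,None,fx=3.3,fy=3.3,interpolation=2))
a=cv2.imread('pics/scene4.png')[160:240,70:150]
cv2.imwrite('pics/m5b.png',cv2.resize(a,None,fx=7,fy=7,interpolation=2))"
```

```text
6.0167 0.01179006895009955 [-1.9033378  -7.4233038   0.02678435] [ 0.43880473 -0.21566287  0.16453038]
6.0667 0.011782650735165618 [-2.226743   -7.77077201 -0.35246457] [ 0.43878909 -0.21562688  0.16449909]
6.1167 0.011675876108708141 [-1.60603178e+00 -7.29532715e+00  6.95999022e-03] [ 0.43877868 -0.21562155  0.16450581]
[[256.43747232 232.573032  ]
 [256.45322555 228.702817  ]
 [256.4974661  217.82722874]]
```

View pics/m5.png

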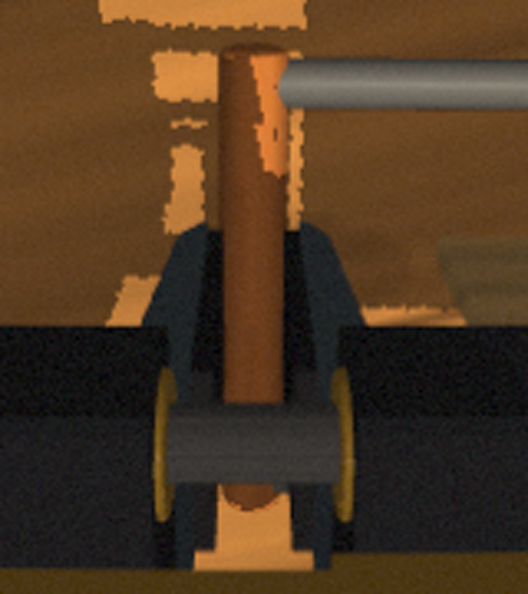

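View pics/m5b.png

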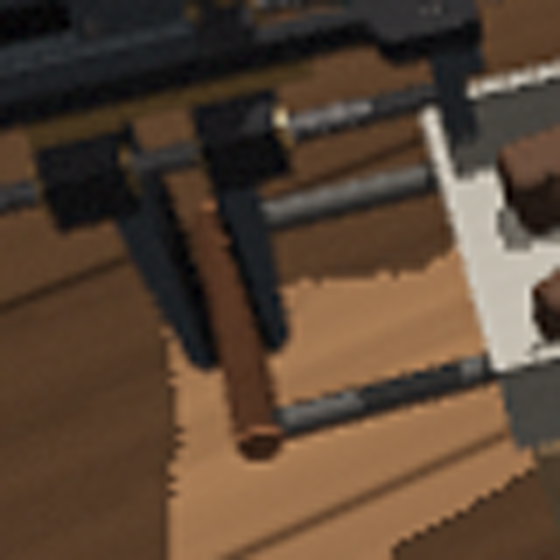

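The bar is now held steadily, with the gap settled at 11.7 mm on soft pads. There's a 7 N sideways bias, so I'll shift −y 1.5 mm and start lifting.

Request:
{"op": "carry_out", "data": {
  "rows": [
    [0,-0.15,0,0,0.8],
    [0,0.08,-0.8,0,0.8],
    [0,0.1,-0.79,0,0.8],
    [0,0.13,-0.79,0,0.8],
    [0,0.16,-0.78,0,0.8]
  ]
}}

```text
time: 6.58
tcp_pos: [0.4393, -0.2117, 0.1962]
tool_rot: [0.348, 3.122, -0.0]
wrist_force: [0.2, -0.1, 0.4]
finger_gap: 0.0079
```

```bash
python3 -c "
from h import *
snap('scene','pics/scene6.png')
a=cv2.imread('pics/scene6.png')[60:280,60:330]
cv2.imwrite('pics/m6.png',cv2.resize(a,None,fx=2.5,fy=2.5,interpolation=2))"
```

```text
(no output)
```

View pics/m6.png

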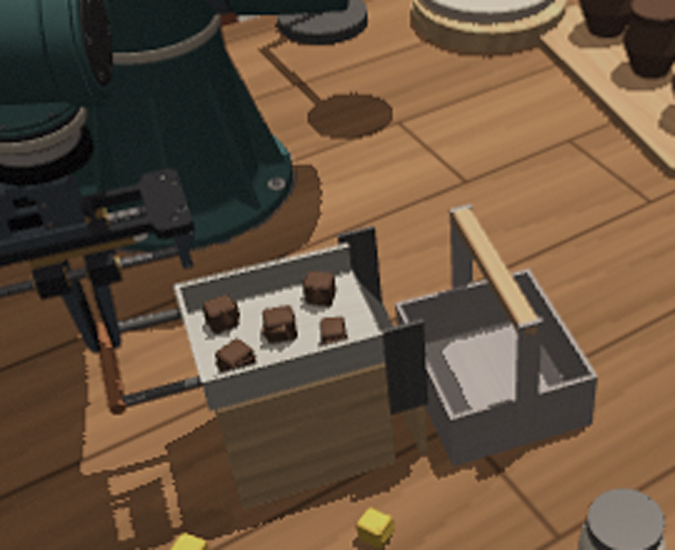

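It slipped again. My commanded opening of 0.8 cm may have limited the real squeeze, so I'll regrip with a commanded opening of 0 and check the force with a small lift first.

Request:
{"op": "carry_out", "data": {
  "rows": [
    [0,-0.3,-0.5,0,4.5],
    [0,0,0,0,4.5],
    [0,0,1,0,4.5],
    [0,0,1.5,0,4.5],
    [0,0,1,0,4.5]
  ],
  "newtons": 20
}}

```text
time: 7.05
tcp_pos: [0.4379, -0.2144, 0.1636]
tool_rot: [-0.348, -3.121, -0.001]
wrist_force: [-0.2, 0.1, -1.0]
finger_gap: 0.0386
```

```bash
python3 to.py -0.2163 0.438,-0.2165,0.160
```

```text
shift cm [-0.06 -0.21  0.36] len 0.4 turn -0.006 tilt [-0.001  0.001 -1.   ]
```

Request:
{"op": "carry_out", "data": {
  "rows": [
    [0,-0.15,0.2,0,4],
    [0,0,0,0,2],
    [0,0,0,0,0],
    [0,0,0,0,0],
    [0,0,0,0,0]
  ],
  "newtons": 20
}}

```text
time: 7.47
tcp_pos: [0.4385, -0.2162, 0.1639]
tool_rot: [0.348, 3.122, -0.001]
wrist_force: [-0.9, -0.5, -0.3]
finger_gap: 0.0162
```

Request:
{"op": "carry_out", "data": {
  "rows": [
    [0,0,0,0,0],
    [0,0,0,0,0],
    [0,0,0,0,0],
    [0,0,0,0,0],
    [0,0,0,0,0]
  ]
}}

```text
time: 7.88
tcp_pos: [0.4386, -0.2158, 0.1638]
tool_rot: [0.348, 3.121, 0.001]
wrist_force: [2.2, 5.0, 1.3]
finger_gap: 0.0123
```

Request:
{"op": "carry_out", "data": {
  "rows": [
    [0,0,0,0,0],
    [0,0,0,0,0],
    [0,0,0,0,0]
  ]
}}

```text
time: 8.13
tcp_pos: [0.4385, -0.2158, 0.1638]
tool_rot: [0.348, 3.121, 0.001]
wrist_force: [2.0, 4.9, 1.9]
finger_gap: 0.0122
```

Request:
{"op": "carry_out", "data": {
  "rows": [
    [0,0.05,0,0,0],
    [0,0,-0.3,0,0],
    [0,0.02,-0.2,0,0]
  ]
}}

```text
time: 8.38
tcp_pos: [0.4386, -0.2153, 0.1688]
tool_rot: [0.348, 3.122, 0.0]
wrist_force: [4.5, 3.4, -3.6]
finger_gap: 0.0122
```

Request:
{"op": "carry_out", "data": {
  "rows": [
    [0,0.02,-0.3,0,0],
    [0,0.03,-0.3,0,0]
  ]
}}

```text
time: 8.55
tcp_pos: [0.4387, -0.2147, 0.1748]
tool_rot: [0.348, 3.122, 0.001]
wrist_force: [4.1, 4.7, -3.6]
finger_gap: 0.0118
```

It's holding now, with about 3.6 N of load. Continuing along the arc.

Request:
{"op": "carry_out", "data": {
  "rows": [
    [0,0.05,-0.4,0,0],
    [0,0.06,-0.5,0,0],
    [0,0.08,-0.5,0,0],
    [0,0.1,-0.6,0,0],
    [0,0.12,-0.6,0,0]
  ]
}}

```text
time: 8.97
tcp_pos: [0.4396, -0.2103, 0.2007]
tool_rot: [0.348, 3.122, 0.002]
wrist_force: [4.3, 5.6, -3.6]
finger_gap: 0.0109
```

```bash
python3 -c "
from h import *
snap('scene','pics/scene7.png')
a=cv2.imread('pics/scene7.png')[60:280,60:330]
cv2.imwrite('pics/m7.png',cv2.resize(a,None,fx=2.5,fy=2.5,interpolation=2))"
```

```text
(no output)
```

View pics/m7.png

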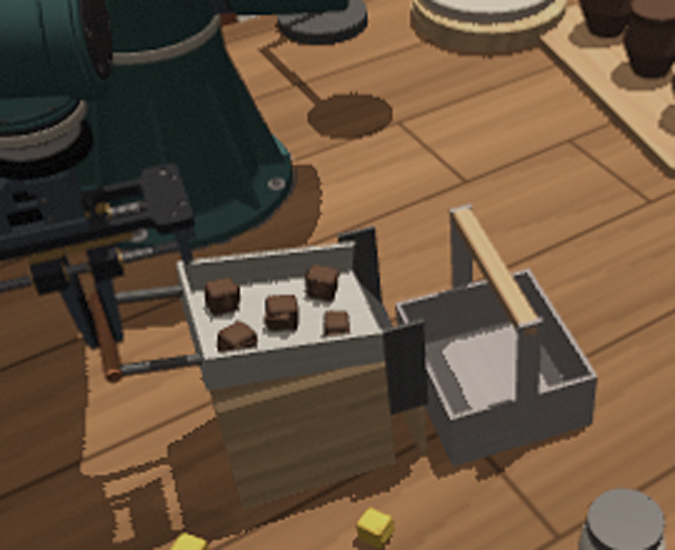

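The tray is tilting, but the gap is shrinking, so there may be some slip. I'll estimate the actual tilt from the bar end at crop (113,374).

```bash
cat > tilt.py <<'E'
from h import *
s=[0.4931,0.0364,-.2163]
def w(p): a,b=np.cos(s[2]),np.sin(s[2]); return [s[0]+a*p[0]-b*p[1],s[1]+b*p[0]+a*p[1],p[2]]
def bar(t,x=0,r=.2287,a0=np.arctan2(18,228)): return w((x,-.03-r*np.cos(a0+t),.142+r*np.sin(a0+t)))
E
python3 - <<'E'
from tilt import *
c=load('pics/scene7.npz')
for t in np.arange(0,.3,.04): print(round(t,2),proj(c,[bar(t,.052),bar(t,-.052)]).round(1).tolist(),np.round(bar(t),4))
E
```

```text
0.0 [[107.1, 223.2], [100.1, 190.3]] [ 0.4377 -0.2156  0.16  ]
0.04 [[106.5, 220.1], [99.5, 187.2]] [ 0.4379 -0.2147  0.1691]
0.08 [[106.0, 216.9], [99.0, 184.0]] [ 0.4382 -0.2135  0.1782]
0.12 [[105.7, 213.6], [98.7, 180.8]] [ 0.4385 -0.2119  0.1872]
0.16 [[105.6, 210.2], [98.5, 177.5]] [ 0.439  -0.2099  0.1961]
0.2 [[105.8, 206.8], [98.6, 174.1]] [ 0.4395 -0.2076  0.2049]
0.24 [[106.1, 203.3], [98.8, 170.7]] [ 0.4401 -0.205   0.2137]
0.28 [[106.6, 199.8], [99.2, 167.2]] [ 0.4407 -0.202   0.2223]
```

Tilt is about 0.167, which matches the arm's height, so nothing has slipped. Continuing.

Request:
{"op": "carry_out", "data": {
  "rows": [
    [0,0.21,-0.77,0,0],
    [0,0.24,-0.76,0,0],
    [0,0.27,-0.75,0,0],
    [0,0.29,-0.74,0,0],
    [0,0.32,-0.73,0,0]
  ],
  "newtons": 25
}}

```text
time: 9.43
tcp_pos: [0.4424, -0.1977, 0.2389]
tool_rot: [0.348, 3.122, -0.0]
wrist_force: [1.1, -0.2, 1.0]
finger_gap: 0.0002
```

Request:
{"op": "carry_out", "data": {
  "rows": [
    [0,0.35,-0.72,0,0],
    [0,0.37,-0.71,0,0],
    [0,0.4,-0.7,0,0],
    [0,0.42,-0.68,0,0],
    [0,0.44,-0.67,0,0]
  ]
}}

```text
time: 9.85
tcp_pos: [0.4467, -0.1782, 0.2734]
tool_rot: [0.348, 3.122, -0.0]
wrist_force: [-0.3, 0.9, 0.3]
finger_gap: 0.0004
```

```bash
python3 -c "
from h import *
snap('scene','pics/scene8.png')
a=cv2.imread('pics/scene8.png')[60:280,60:330]
cv2.imwrite('pics/m8.png',cv2.resize(a,None,fx=2.5,fy=2.5,interpolation=2))
from tilt import *
c=load('pics/scene8.npz')
for t in np.arange(.44,.6,.04): print(round(t,2),proj(c,[bar(t,.052)]).round(1).tolist(),np.round(bar(t),4))"
```

```text
0.44 [[110.7, 185.3]] [ 0.444  -0.1869  0.2554]
0.48 [[112.2, 181.6]] [ 0.445  -0.1823  0.2632]
0.52 [[114.0, 177.9]] [ 0.4461 -0.1774  0.2709]
0.56 [[116.0, 174.2]] [ 0.4473 -0.1722  0.2784]
```

View pics/m8.png

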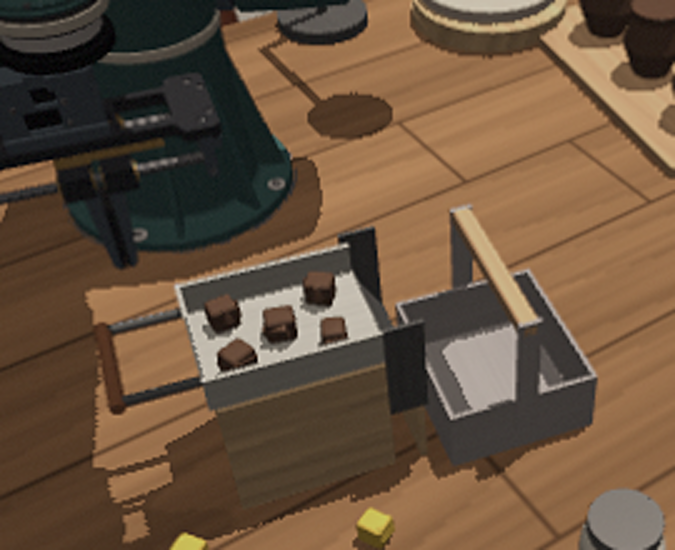

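Run:
```python
from tilt import *
c=load('pics/scene4.npz')
p=np.array([.4388,-.2156,.1645]); yd=np.array([.2146,.977,0]); xd=np.array([.977,-.2146,0])
for z in (.1395,.15,.16): print(z,proj(c,[p*[1,1,0]+[0,0,z]+sx*xd+sy*yd for sx in(-.016,.016) for sy in(-.013,.013)]).round(1).tolist())
c=load('pics/scene8.npz'); p=np.array([.4467,-.1782,.2734])
for z in (.025,.015): print(z,proj(c,[p-[0,0,z]+sx*xd+sy*yd for sx in(-.016,.016) for sy in(-.006,.006)]).round(1).tolist())
a=cv2.imread('pics/scene8.png')[110:190,70:150]
cv2.imwrite('pics/m8b.png',cv2.resize(a,None,fx=7,fy=7,interpolation=2))
snap('wrist','pics/wrist8.png')
```

```text
0.1395 [[98.8, 209.7], [111.2, 206.4], [100.9, 219.9], [113.5, 216.4]]
0.15 [[97.5, 206.3], [110.0, 203.0], [99.6, 216.5], [112.3, 213.1]]
0.16 [[96.3, 203.1], [108.9, 199.8], [98.3, 213.3], [111.2, 209.8]]
0.025 [[107.9, 166.2], [114.0, 164.7], [110.4, 176.0], [116.6, 174.5]]
0.015 [[106.7, 162.4], [112.8, 160.9], [109.1, 172.2], [115.4, 170.7]]
```

View pics/m8b.png

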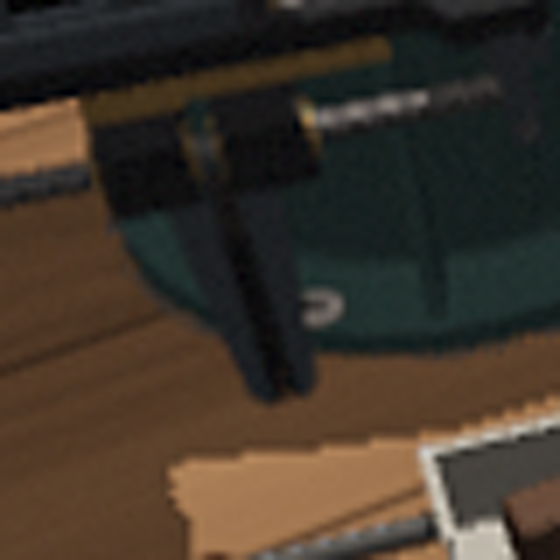

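View pics/wrist8.png

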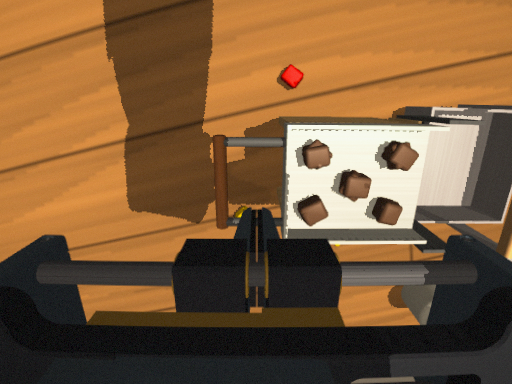

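Run:
```python
from tilt import *
yd=np.array([.2146,.977,0]); xd=np.array([.977,-.2146,0])
c=load('pics/wrist8.npz'); p=np.array([.4467,-.1782,.2734]); print(-c['R'].T@c['t'].reshape(3)-p)
for z in (.025,.01,0,-.02,-.04): print(z,proj(c,[p-[0,0,z]+sx*xd+sy*yd for sx in(-.016,.016) for sy in(-.006,.006)]).round(1).tolist())
a=cv2.imread('pics/wrist8.png')[190:330,160:360]
cv2.imwrite('pics/w8b.png',cv2.resize(a,None,fx=4,fy=4,interpolation=2))
o=robot.get_obs();print(o['finger_gap'],o['tcp_pos'])
```

```text
[-0.08234441  0.01904363  0.16995748]
0.025 [[247.9, 197.1], [263.7, 197.0], [248.5, 235.2], [263.6, 235.1]]
0.01 [[247.2, 204.2], [264.3, 204.1], [247.9, 244.5], [264.1, 244.5]]
0 [[246.7, 209.5], [264.7, 209.4], [247.5, 251.6], [264.5, 251.5]]
-0.02 [[245.6, 222.0], [265.6, 221.9], [246.5, 267.9], [265.3, 267.8]]
-0.04 [[244.2, 237.7], [266.8, 237.6], [245.3, 288.2], [266.4, 288.1]]
0.0006239736334739752 [ 0.4472564  -0.17825429  0.27392005]
```

View pics/w8b.png

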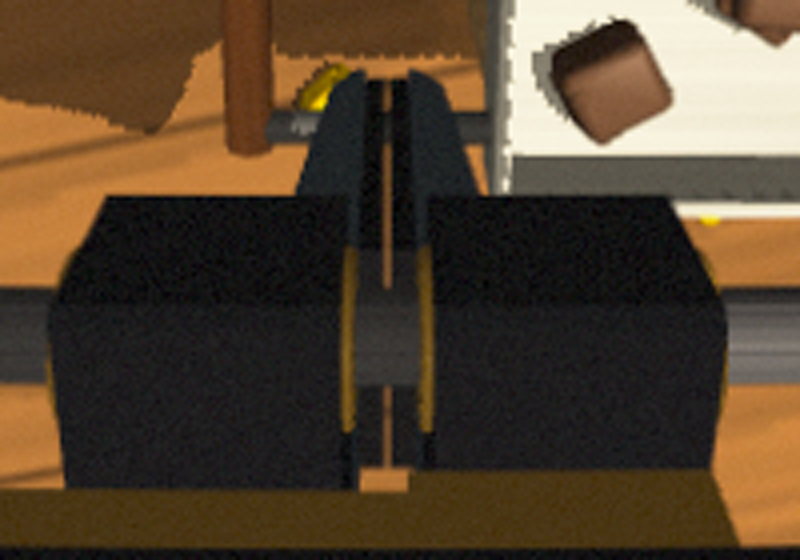

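The fingertips appear at about the reported TCP height, not 25 mm ahead: tip rows are 166 in the scene view and 208 in the wrist view, where a 0 mm offset predicts 166.5 and 209.5. So I've only been pinching the top of the bar with the very tips, which explains the under-size gap. I'll grip about 22 mm lower.

Request:
{"op": "carry_out", "data": {
  "rows": [
    [0,-1.5,0,0,4.2],
    [0,-1.5,1.5,0,4.2],
    [0,-0.8,3,0,4.2],
    [0,0,3,0,4.2],
    [0,0,0.5,0,4.2]
  ],
  "newtons": 10
}}

```text
time: 10.37
tcp_pos: [0.4359, -0.2149, 0.1885]
tool_rot: [-0.348, -3.117, -0.004]
wrist_force: [-1.5, 1.7, -1.4]
finger_gap: 0.0304
```

```bash
python3 to.py -0.2163 0.438,-0.2156,0.144
python3 - <<'E'
from tilt import *
snap('wrist','pics/wrist9.png')
yd=np.array([.2146,.977,0]); xd=np.array([.977,-.2146,0])
c=load('pics/wrist9.npz'); o=robot.get_obs(); p=o['tcp_pos'];print(o['finger_gap'])
for z in (.025,.01,0): print(z,proj(c,[p-[0,0,z]+sx*xd+sy*yd for sx in(-.016,) for sy in(-.021,.021)]).round(1).tolist())
a=cv2.imread('pics/wrist9.png')[120:320,160:360]
cv2.imwrite('pics/w9b.png',cv2.resize(a,None,fx=3,fy=3,interpolation=2))
E
```

```text
shift cm [-0.25 -0.03  4.45] len 4.5 turn -0.006 tilt [-0.005  0.003 -1.   ]
0.0350973454908839
0.025 [[228.4, 199.9], [284.3, 199.5]]
0.01 [[226.4, 207.0], [286.5, 206.6]]
0 [[224.8, 212.5], [288.1, 212.0]]
```

View pics/w9b.png

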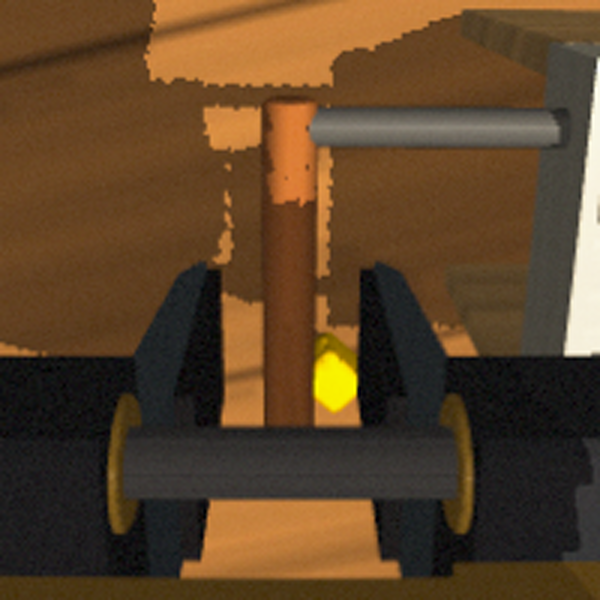

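Request:
{"op": "carry_out", "data": {
  "rows": [
    [0,0,1.5,0,4.2],
    [0,0,1.5,0,4.2],
    [0,0,1.0,0,4.2],
    [0,0,0.4,0,4.2],
    [0,0,0,0,4.2]
  ]
}}

```text
time: 10.83
tcp_pos: [0.4383, -0.2155, 0.1488]
tool_rot: [-0.347, -3.122, -0.0]
wrist_force: [0.1, 0.7, 0.7]
finger_gap: 0.0421
```

Request:
{"op": "carry_out", "data": {
  "rows": [
    [0,0,0,0,3],
    [0,0,0,0,1.5],
    [0,0,0,0,0],
    [0,0,0,0,0],
    [0,0,0,0,0]
  ],
  "newtons": 10
}}

```text
time: 11.25
tcp_pos: [0.4385, -0.2157, 0.1491]
tool_rot: [0.348, 3.122, -0.0]
wrist_force: [1.0, 1.1, 3.6]
finger_gap: 0.0136
```

Request:
{"op": "carry_out", "data": {
  "rows": [
    [0,0,0,0,0],
    [0,0,0,0,0],
    [0,0,0,0,0],
    [0,0,0,0,0],
    [0,0,0,0,0]
  ]
}}

```text
time: 11.67
tcp_pos: [0.4385, -0.2158, 0.1491]
tool_rot: [0.348, 3.122, -0.0]
wrist_force: [-1.6, 1.6, 5.8]
finger_gap: 0.0134
```

The gap is better at 13.4 mm, but the upward push of 5.8 N says the contact is still above the bar's axis. I'll take a look before going lower.

Run:
```python
from tilt import *
snap('wrist','pics/wrist10.png'); snap('scene','pics/scene10.png')
a=cv2.imread('pics/wrist10.png')[120:320,160:360]
b=cv2.imread('pics/scene10.png')[160:240,70:150]
cv2.imwrite('pics/m10.png',np.hstack([cv2.resize(x,(400,400),interpolation=2) for x in(a,b)]))
```

```text
(no output)
```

View pics/m10.png

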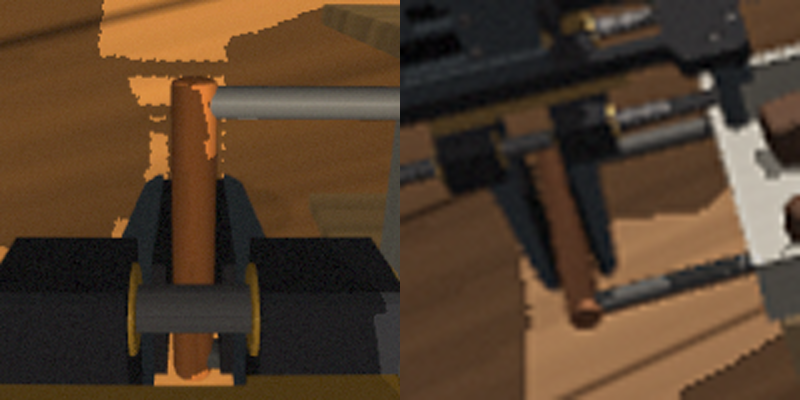

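Request:
{"op": "carry_out", "data": {
  "rows": [
    [0,0,0,0,3],
    [0,0,0.4,0,3],
    [0,0,0.4,0,3],
    [0,0,0,0,1.5],
    [0,0,0,0,0]
  ],
  "newtons": 12
}}

```text
time: 12.18
tcp_pos: [0.438, -0.2155, 0.1402]
tool_rot: [-0.348, -3.121, -0.001]
wrist_force: [-0.0, -0.1, -0.1]
finger_gap: 0.0195
```

Request:
{"op": "carry_out", "data": {
  "rows": [
    [0,0,0,0,0],
    [0,0,0,0,0],
    [0,0,0,0,0],
    [0,0,0,0,0],
    [0,0,0,0,0]
  ]
}}

```text
time: 12.6
tcp_pos: [0.4382, -0.2156, 0.1407]
tool_rot: [-0.348, -3.122, -0.0]
wrist_force: [-0.6, 0.5, -1.2]
finger_gap: 0.0138
```

Request:
{"op": "carry_out", "data": {
  "rows": [
    [0,0,0,0,0],
    [0,0.02,-0.4,0,0],
    [0,0.05,-0.4,0,0]
  ]
}}

```text
time: 12.85
tcp_pos: [0.4384, -0.2149, 0.1489]
tool_rot: [-0.348, -3.122, -0.0]
wrist_force: [-0.0, 1.3, -2.2]
finger_gap: 0.0138
```

This grip is good: the gap is steady at 13.8 mm and there's 2 N of load. Raising along the arc.

Request:
{"op": "carry_out", "data": {
  "rows": [
    [0,0.1,-0.79,0,0],
    [0,0.13,-0.79,0,0],
    [0,0.16,-0.78,0,0],
    [0,0.19,-0.78,0,0],
    [0,0.21,-0.77,0,0]
  ]
}}

```text
time: 13.27
tcp_pos: [0.4402, -0.2072, 0.1889]
tool_rot: [0.348, 3.122, -0.001]
wrist_force: [0.2, -0.0, -3.4]
finger_gap: 0.0135
```

Request:
{"op": "carry_out", "data": {
  "rows": [
    [0,0.24,-0.76,0,0],
    [0,0.27,-0.75,0,0],
    [0,0.29,-0.74,0,0],
    [0,0.32,-0.73,0,0],
    [0,0.35,-0.72,0,0]
  ]
}}

```text
time: 13.68
tcp_pos: [0.4434, -0.1934, 0.226]
tool_rot: [0.347, 3.122, -0.003]
wrist_force: [-5.6, -8.4, 1.0]
finger_gap: 0.0135
```

```bash
python3 -c "
from h import *
snap('scene','pics/scene11.png')
a=cv2.imread('pics/scene11.png')[60:280,60:330]
cv2.imwrite('pics/m11.png',cv2.resize(a,None,fx=2.5,fy=2.5,interpolation=2))"
```

```text
(no output)
```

View pics/m11.png

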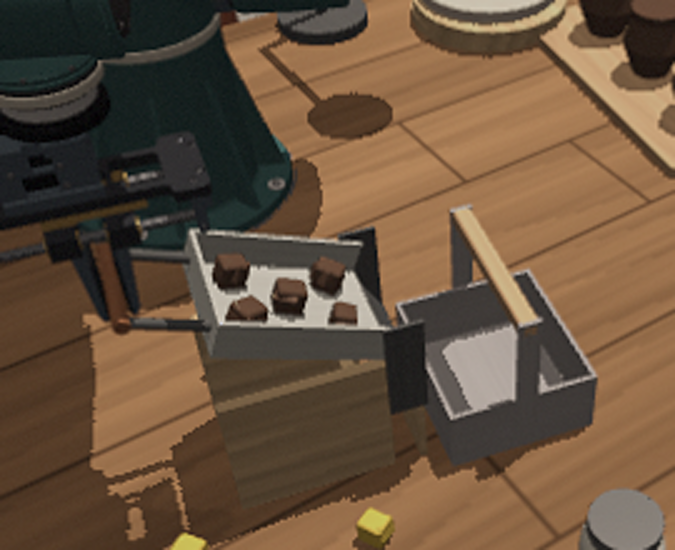

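The tray is tilted to about 0.38 and held. Continuing with slightly less y because of the 8 N of side force.

Request:
{"op": "carry_out", "data": {
  "rows": [
    [0,0.3,-0.71,0,0],
    [0,0.35,-0.7,0,0],
    [0,0.4,-0.68,0,0],
    [0,0.44,-0.67,0,0],
    [0,0.47,-0.65,0,0]
  ]
}}

```text
time: 14.15
tcp_pos: [0.4479, -0.174, 0.2602]
tool_rot: [0.347, 3.122, -0.002]
wrist_force: [-5.5, -8.9, 3.3]
finger_gap: 0.0137
```

Request:
{"op": "carry_out", "data": {
  "rows": [
    [0,0.49,-0.63,0,0],
    [0,0.51,-0.62,0,0],
    [0,0.53,-0.6,0,0],
    [0,0.55,-0.58,0,0],
    [0,0.57,-0.56,0,0]
  ]
}}

```text
time: 14.57
tcp_pos: [0.454, -0.1487, 0.2909]
tool_rot: [0.347, 3.121, -0.005]
wrist_force: [-5.4, -11.0, 9.3]
finger_gap: 0.0134
```

```bash
python3 -c "
from h import *
snap('scene','pics/scene12.png')
a=cv2.imread('pics/scene12.png')[60:280,60:330]
cv2.imwrite('pics/m12.png',cv2.resize(a,None,fx=2.5,fy=2.5,interpolation=2))"
```

```text
(no output)
```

View pics/m12.png

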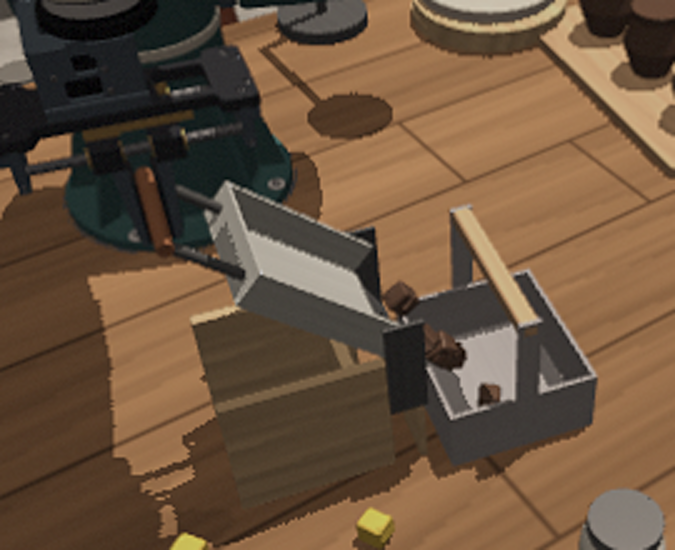

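The lumps are pouring at about 0.73 rad. I'll hold here, easing back slightly in y, and look.

Request:
{"op": "carry_out", "data": {
  "rows": [
    [0,-0.1,-0.1,0,0],
    [0,-0.1,-0.1,0,0],
    [0,0,0,0,0],
    [0,0,0,0,0],
    [0,0,0,0,0]
  ]
}}

```text
time: 15.03
tcp_pos: [0.4536, -0.1491, 0.2908]
tool_rot: [0.348, 3.121, 0.003]
wrist_force: [7.4, 3.8, -6.0]
finger_gap: 0.0134
```

```bash
python3 -c "
from h import *
snap('scene','pics/scene13.png');snap('top','pics/top13.png')
a=cv2.imread('pics/scene13.png')[60:280,60:330];b=cv2.imread('pics/top13.png')[150:280,200:390]
cv2.imwrite('pics/m13.png',np.vstack([cv2.resize(a,(400,326),interpolation=2),cv2.resize(b,(400,273),interpolation=2)]))"
```

```text
(no output)
```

View pics/m13.png

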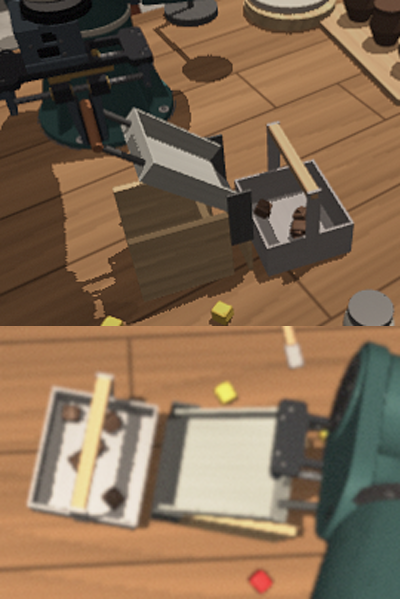

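```bash
python3 -c "
from h import *
a=cv2.imread('pics/scene13.png')[130:260,190:320];b=cv2.imread('pics/top13.png')[170:255,205:295]
cv2.imwrite('pics/m13b.png',np.hstack([cv2.resize(a,(400,400),interpolation=2),cv2.resize(b,(400,400),interpolation=2)]))"
```

```text
(no output)
```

View pics/m13b.png

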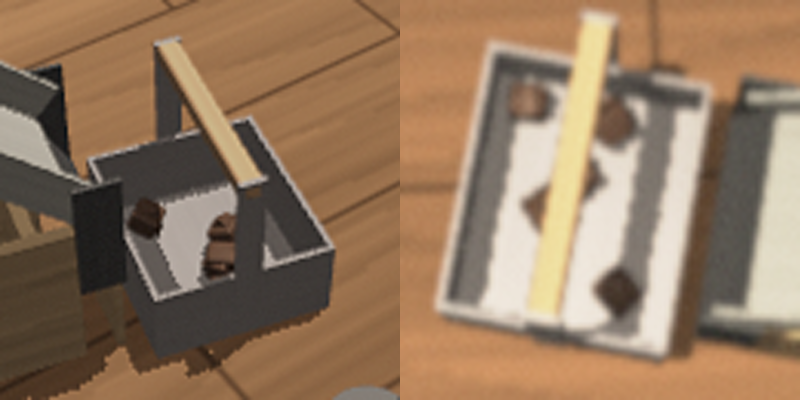

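The tray is empty and the top view shows five lumps in the caddy: two near the far end, a pair under the handle, and one at bottom right. Lowering the tray along the reverse arc.

Request:
{"op": "carry_out", "data": {
  "rows": [
    [0,-0.4,0.5,0,0],
    [0,-1.1,1.2,0,0],
    [0,-1.04,1.25,0,0],
    [0,-0.96,1.28,0,0],
    [0,-0.86,1.35,0,0]
  ]
}}

```text
time: 15.55
tcp_pos: [0.4436, -0.1921, 0.2334]
tool_rot: [0.35, 3.121, 0.005]
wrist_force: [16.7, 19.9, -13.6]
finger_gap: 0.0135
```

```bash
python3 -c "
from tilt import *
p=robot.get_obs()['tcp_pos']
for t in np.arange(0,.5,.05): print(round(t,2),np.round(np.array(bar(t))-[0,0,.0195],4))
print(p)"
```

```text
0.0 [ 0.4377 -0.2156  0.1405]
0.05 [ 0.438  -0.2144  0.1519]
0.1 [ 0.4384 -0.2127  0.1632]
0.15 [ 0.4389 -0.2105  0.1744]
0.2 [ 0.4395 -0.2076  0.1854]
0.25 [ 0.4402 -0.2043  0.1963]
0.3 [ 0.4411 -0.2004  0.2071]
0.35 [ 0.442  -0.1961  0.2176]
0.4 [ 0.4431 -0.1912  0.2279]
0.45 [ 0.4443 -0.1858  0.2379]
[ 0.44360949 -0.19205894  0.23336925]
```

Request:
{"op": "carry_out", "data": {
  "rows": [
    [0,0,0.9,0,0],
    [0,-0.3,1.1,0,0],
    [0,-0.4,1.1,0,0],
    [0,-0.45,1.1,0,0],
    [0,-0.4,1.1,0,0]
  ]
}}

```text
time: 15.97
tcp_pos: [0.4395, -0.2101, 0.1815]
tool_rot: [-0.347, -3.122, 0.005]
wrist_force: [-3.4, -6.3, 0.7]
finger_gap: 0.0135
```

Request:
{"op": "carry_out", "data": {
  "rows": [
    [0,-0.3,1.1,0,0],
    [0,-0.25,1.1,0,0],
    [0,-0.2,1.1,0,0],
    [0,-0.1,0.7,0,0],
    [0,0,0,0,0]
  ]
}}

```text
time: 16.38
tcp_pos: [0.438, -0.2156, 0.1406]
tool_rot: [-0.349, -3.121, -0.002]
wrist_force: [3.0, 4.3, -1.8]
finger_gap: 0.0138
```

Back down at z=0.1406. Releasing and retreating upward.

Request:
{"op": "carry_out", "data": {
  "rows": [
    [0,0,0,0,4.2],
    [0,0,0,0,4.2],
    [0,0,0,0,4.2],
    [0,0,0,0,4.2],
    [0,0,-0.5,0,4.2]
  ]
}}

```text
time: 16.8
tcp_pos: [0.4378, -0.2157, 0.1466]
tool_rot: [-0.347, -3.121, -0.001]
wrist_force: [-0.3, -0.0, 1.0]
finger_gap: 0.0413
```

Request:
{"op": "carry_out", "data": {
  "rows": [
    [0,0,-2,0,4.5],
    [0,0,-3.5,0,4.5],
    [0,0,-3.5,0,4.5],
    [0,0,-3.5,0,4.5],
    [0,0,-3.5,0,4.5]
  ]
}}

```text
time: 17.22
tcp_pos: [0.4379, -0.2157, 0.3093]
tool_rot: [0.348, 3.122, -0.0]
wrist_force: [0.1, 0.5, -0.0]
finger_gap: 0.0453
```

```bash
python3 to.py -0.234 0.5189,0.1225,0.30; python3 -c "
from h import *
snap('scene','pics/scene14.png');snap('top','pics/top14.png')
a=cv2.imread('pics/scene14.png')[60:280,60:330];b=cv2.imread('pics/top14.png')[150:280,200:390]
cv2.imwrite('pics/m14.png',np.vstack([cv2.resize(a,(400,326),interpolation=2),cv2.resize(b,(400,273),interpolation=2)]))"
```

```text
shift cm [-0.46 34.78  0.93] len 34.8 turn 0.012 tilt [ 0. -0. -1.]
```

View pics/m14.png

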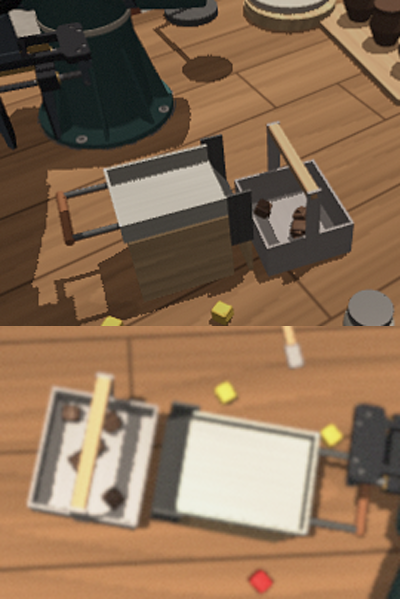

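The tray is level and empty. Moving over to the caddy handle.

Request:
{"op": "carry_out", "data": {
  "rows": [
    [0,2,0,0.012,4.5],
    [0,4,0,0,4.5],
    [0,4,0,0,4.5],
    [0,4,0,0,5],
    [0,4,0,0,5]
  ]
}}

```text
time: 17.73
tcp_pos: [0.4795, -0.039, 0.307]
tool_rot: [0.367, 3.12, -0.0]
wrist_force: [-0.6, 0.3, -0.2]
finger_gap: 0.0499
```

Request:
{"op": "carry_out", "data": {
  "rows": [
    [-0.3,4,0,0,5],
    [-0.3,4,0,0,5],
    [0,4,0,0,5],
    [0,3,0,0,5],
    [0,1,0,0,5]
  ]
}}

```text
time: 18.15
tcp_pos: [0.5229, 0.1169, 0.3068]
tool_rot: [-0.363, -3.12, -0.001]
wrist_force: [0.4, -0.2, -0.2]
finger_gap: 0.0498
```

```bash
python3 to.py -0.234 0.5189,0.1225,0.30; python3 -c "
from h import *
snap('wrist','pics/wrist15.png');snap('scene','pics/scene15.png')
c=load('pics/wrist15.npz')
q=[.5189,.1225,-.234]
a,b=np.cos(q[2]),np.sin(q[2])
print(proj(c,[[q[0]+a*x-b*y,q[1]+b*x+a*y,z] for x,y,z in [(-.09,.01,.17),(-.09,-.01,.17),(-.085,.075,.07),(-.085,-.075,.07)]]).round(1))"
```

```text
shift cm [0.52 0.45 0.68] len 1.0 turn 0.003 tilt [-0.  0. -1.]
[[270.3  93.1]
 [251.5  93.1]
 [312.4  99.6]
 [207.1  99.3]]
```

View pics/wrist15.png

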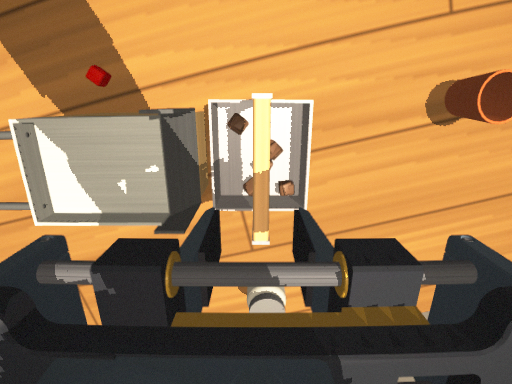

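View pics/scene15.png

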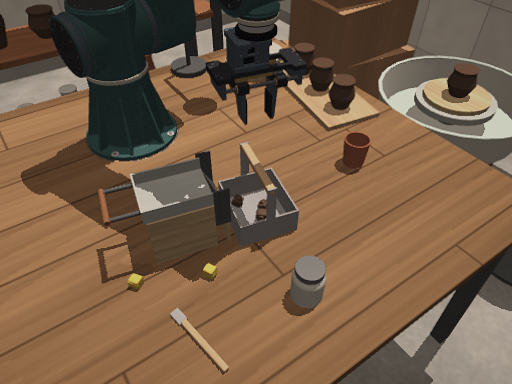

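```bash
python3 -c "
from h import *
a=cv2.imread('pics/wrist15.png')[90:220,195:325]; cv2.imwrite('pics/w15.png',cv2.resize(a,None,fx=4.6,fy=4.6,interpolation=2))"
```

```text
(no output)
```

View pics/w15.png

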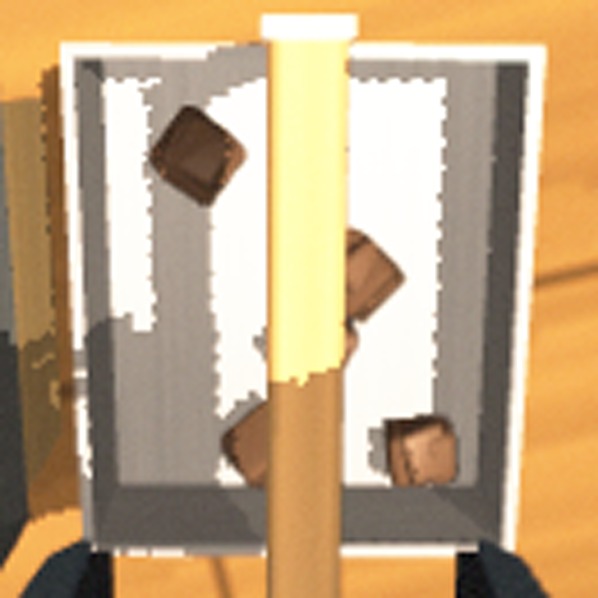

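The fit agrees with the wrist view, and all five lumps are visible in the caddy. Descending onto the handle.

Request:
{"op": "carry_out", "data": {
  "rows": [
    [0.3,0.3,1,0,4.5],
    [0.2,0.1,3,0,4.5],
    [0,0,3.5,0,4.5],
    [0,0,3,0,4.5],
    [0,0,0,0,4.5]
  ]
}}

```text
time: 18.67
tcp_pos: [0.5149, 0.1167, 0.1964]
tool_rot: [-0.368, -3.112, 0.004]
wrist_force: [-1.9, -0.2, -1.7]
finger_gap: 0.0447
```

```bash
python3 to.py -0.234 0.5189,0.1225,0.1415; python3 -c "
from h import *
snap('wrist','pics/wrist16.png');snap('scene','pics/scene16.png')
a=cv2.imread('pics/wrist16.png')[60:320,120:400];b=cv2.imread('pics/scene16.png')[100:260,170:330]
cv2.imwrite('pics/m16.png',np.hstack([cv2.resize(a,(400,371),interpolation=2),cv2.resize(b,(371,371),interpolation=2)]))"
```

```text
shift cm [-0.3   0.68  5.48] len 5.5 turn -0.001 tilt [-0.008 -0.002 -1.   ]
```

View pics/m16.png

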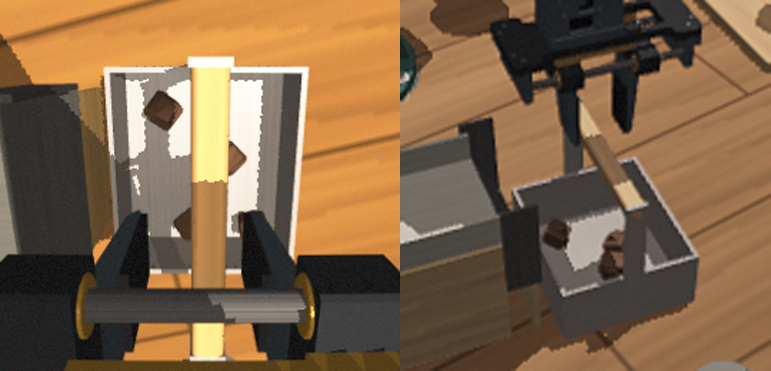

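```bash
python3 to.py -0.234 0.5189,0.1225,0.1415
```

```text
shift cm [0.02 0.51 6.02] len 6.0 turn -0.001 tilt [-0.002 -0.    -1.   ]
```

Request:
{"op": "carry_out", "data": {
  "rows": [
    [0,0.4,0.5,0,4.5],
    [0,0.1,2,0,4.5],
    [0,0,2,0,4.5],
    [0,0,1.4,0,4.5],
    [0,0,0.1,0,4.5]
  ]
}}

```text
time: 19.18
tcp_pos: [0.5196, 0.1234, 0.1413]
tool_rot: [-0.367, -3.119, 0.0]
wrist_force: [-0.9, -0.2, -0.4]
finger_gap: 0.0452
```

Request:
{"op": "carry_out", "data": {
  "rows": [
    [0,0,0,0,3.5],
    [0,0,0,0,3],
    [0,0,0,0,2.5]
  ],
  "newtons": 15
}}

```text
time: 19.43
tcp_pos: [0.5209, 0.1236, 0.1436]
tool_rot: [0.366, 3.118, 0.001]
wrist_force: [0.3, -0.3, -0.3]
finger_gap: 0.0282
```

```bash
python3 to.py -0.234 0.5189,0.1225,0.1415; python3 -c "
from h import *
snap('wrist','pics/wrist17.png');snap('scene','pics/scene17.png')
a=cv2.imread('pics/wrist17.png')[60:320,120:400];b=cv2.imread('pics/scene17.png')[100:260,170:330]
cv2.imwrite('pics/m17.png',np.hstack([cv2.resize(a,(400,371),interpolation=2),cv2.resize(b,(371,371),interpolation=2)]))"
```

```text
shift cm [ 0.17 -0.15  0.21] len 0.3 turn 0.000 tilt [ 0.002  0.    -1.   ]
```

View pics/m17.png

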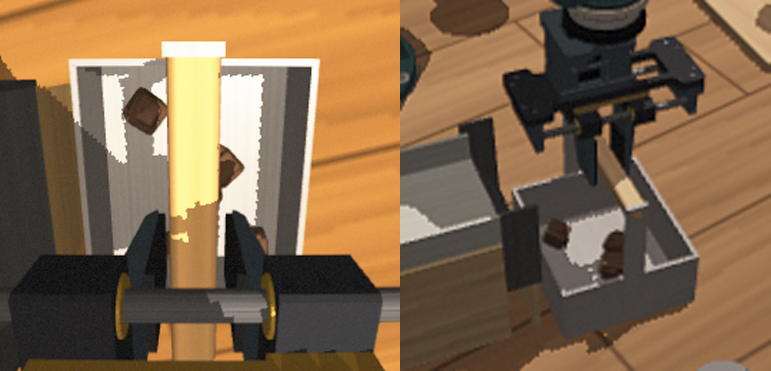

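The bar is centred between the fingers. Closing firmly.

Request:
{"op": "carry_out", "data": {
  "rows": [
    [0,0,0.1,0,1.8],
    [0,0,0,0,1],
    [0,0,0,0,0],
    [0,0,0,0,0],
    [0,0,0,0,0]
  ],
  "newtons": 40
}}

```text
time: 19.95
tcp_pos: [0.5202, 0.1232, 0.1416]
tool_rot: [0.366, 3.119, -0.0]
wrist_force: [-1.2, -4.2, 5.8]
finger_gap: 0.0198
```

Request:
{"op": "carry_out", "data": {
  "rows": [
    [0,0,0,0,0],
    [0,0,0,0,0],
    [0,0,0,0,0],
    [0,0,-0.3,0,0],
    [0,0,-0.3,0,0]
  ]
}}

```text
time: 20.37
tcp_pos: [0.5193, 0.1233, 0.1468]
tool_rot: [-0.366, -3.119, 0.0]
wrist_force: [-0.2, -0.7, -6.1]
finger_gap: 0.0195
```

Request:
{"op": "carry_out", "data": {
  "rows": [
    [0,0.05,-0.4,0,0],
    [0,0.1,-0.5,0,0],
    [0,0.1,-0.5,0,0]
  ]
}}

```text
time: 20.62
tcp_pos: [0.5203, 0.126, 0.1614]
tool_rot: [-0.366, -3.12, 0.0]
wrist_force: [0.2, -0.7, -5.1]
finger_gap: 0.0198
```

The caddy's weight is on the gripper. Moving up about 10 cm and away from the stand.

Request:
{"op": "carry_out", "data": {
  "rows": [
    [0,0.4,-0.7,0,0],
    [0,0.5,-0.8,0,0],
    [0,0.6,-0.9,0,0],
    [0,0.7,-0.9,0,0],
    [0,0.7,-0.9,0,0]
  ]
}}

```text
time: 21.03
tcp_pos: [0.5274, 0.1549, 0.2042]
tool_rot: [0.366, 3.12, 0.0]
wrist_force: [0.4, -0.7, -5.3]
finger_gap: 0.0201
```

Request:
{"op": "carry_out", "data": {
  "rows": [
    [0,0.7,-0.9,0,0],
    [0,0.6,-0.9,0,0],
    [0,0.5,-0.9,0,0],
    [0,0.3,-0.7,0,0],
    [0,0.1,-0.3,0,0]
  ]
}}

```text
time: 21.45
tcp_pos: [0.5328, 0.1761, 0.2414]
tool_rot: [0.366, 3.119, 0.001]
wrist_force: [0.0, -0.4, -5.5]
finger_gap: 0.0197
```

Request:
{"op": "carry_out", "data": {
  "rows": [
    [0,0,0,0,0],
    [0,0,0,0,0],
    [0,0,0,0,0],
    [0,0,0,0,0],
    [0,0,0,0,0]
  ]
}}

```text
time: 21.87
tcp_pos: [0.532, 0.1753, 0.2396]
tool_rot: [-0.367, -3.119, 0.0]
wrist_force: [-0.2, -0.0, -5.2]
finger_gap: 0.0197
```

```bash
python3 -c "
from h import *
snap('scene','pics/scene18.png');snap('wrist','pics/wrist18.png');snap('top','pics/top18.png')
o=robot.get_obs();print(o['tcp_pos'],o['wrist_force'],o['ft_torque'],o['joint_vel'])
b=cv2.imread('pics/wrist18.png')
a=cv2.imread('pics/scene18.png')[60:300,80:380];
cv2.imwrite('pics/m18.png',np.hstack([cv2.resize(a,(400,320),interpolation=2),cv2.resize(b,(400,320),interpolation=2)]))"
```

```text
[0.53216381 0.17537004 0.23982221] [ 0.51261008  0.68207459 -5.37169373] [-0.03703382  0.03933615 -0.03695708] [ 0.0013377  -0.00096917  0.00098458  0.00087485 -0.00115526 -0.00018045]
```

View pics/m18.png

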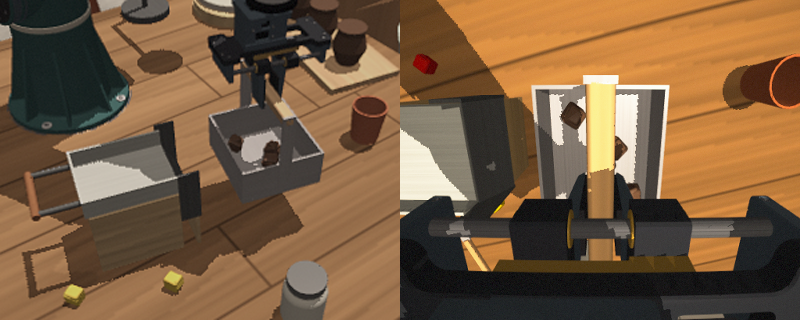

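View pics/top18.png

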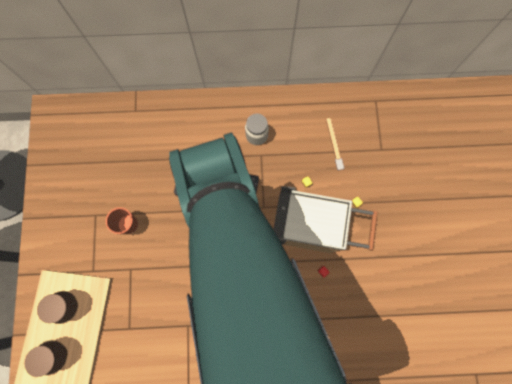

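Lifted about 98 mm and still, tray down, bystanders unmoved. Last checks are level and lump count.

```bash
python3 -c "
from h import *
c=load('pics/scene18.npz');q=[.5189+.0122,.1225+.0521,-.234];h=.0985
a,b=np.cos(q[2]),np.sin(q[2])
P=proj(c,[[q[0]+a*x-b*y,q[1]+b*x+a*y,z+h] for x,y,z in [(-.085,-.075,.07),(.085,-.075,.07),(.085,.075,.07),(-.085,.075,.07),(.085,-.075,0),(.085,.075,0)]])
x0,y0=220,120
im=cv2.resize(cv2.imread('pics/scene18.png')[y0:y0+110,x0:x0+130],None,fx=5,fy=5,interpolation=2)
for p in P: cv2.circle(im,tuple(int(v) for v in (p-[x0,y0]+.5)*5),4,(0,255,0),1)
cv2.imwrite('pics/m18b.png',im)"
```

```text
(no output)
```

View pics/m18b.png

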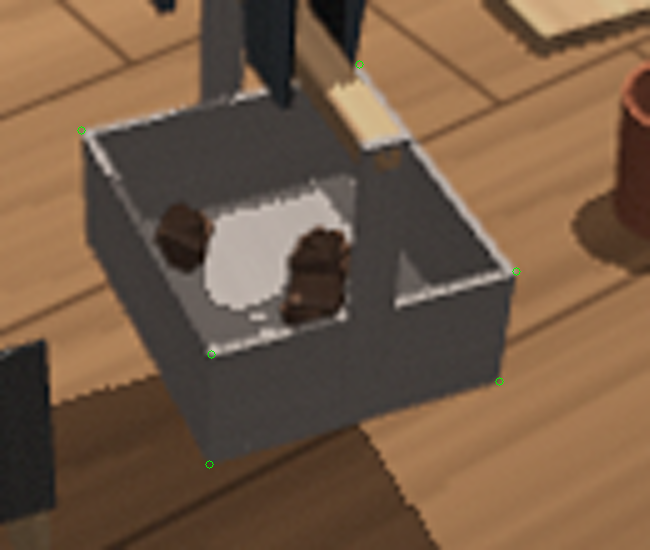

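The predicted level box matches the image corner for corner, so the caddy is level and clear of the stand. Handing in.

```bash
python3 -c "
from station import robot
print(robot.close_job())"
```

```text
the job is handed in; nothing more can be done
None
```

I tipped the tray by its handle to about 0.73 rad, so all five lumps slid into the caddy, and lowered it again. I then took the caddy by its wooden handle and handed in the job with it held about 98 mm above the bench, at about 22 s. No verdict was reported.

**Setbacks:** The first three lifts of the tray slipped off. In the images the fingertips sat about level with the reported TCP, not 25 mm ahead of it as specified, so I was only pinching the top of the bar. Gripping about 22 mm lower held firmly. The third lift briefly raised the tray to at least 0.17 rad before it dropped back; no lumps moved off it.

**Last checks:**
- **Caddy:** It was still, and its corners matched a level box in the scene view, clear of the stand. The finger gap was steady at 19.7 mm.
- **Lumps:** I counted all five in the caddy before lifting. Afterwards some were hidden by the handle and straps, so I could not count them all. The load of about 5.4 N is a little under the 5.9 N expected for five lumps, and about what four would weigh, but no lump was seen on the bench.
- **Surroundings:** The tray was back down and empty. The cup, jar and trimming tool looked unmoved.

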